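Shut and bolt the control enclosure

ROBOT

A 7-joint arm with a two-finger parallel gripper is mounted at the origin on the work surface. World frame = base frame: x ahead of the robot, y to its left, z up, the work surface at z = 0. Lengths are in m, angles in rad, forces in N, time in s.
With the tool pointing down it reaches from about 0.35 to 0.9 m from the base axis. Payload 8.1 kg.
Tool frame: the origin (TCP) lies midway between the tips of the shut fingers; the grasp point (between the pads) lies behind it (arm.tcp_to_grasp is the z of the grasp point in the tool frame, in m); z points along the fingers, y is the line along which they close (so a half turn about z gives the same grasp; the last joint's range is limited). The gripper opens to 92 mm and grips with 3 to 60 N. Pads are 19 mm wide; open, the fingers measure 130 mm over their backs; the gripper's body (75 mm by 190 mm) begins 47 mm behind the grasp point.
Start: joints at [-1.251, 0.434, 0.025, 1.573, -0.012, 1.134, -0.075], TCP at [0.256, 0.57, 0.227] pointing down, gripper open.
Joint ranges: [-2.62, 2.62], [-0.44, 2.09], [-1.27, 1.32], [0.08, 2.57], [-1.32, 4.46], [0.12, 2], [-2.74, 2.74]. Speed limits (rad/s): [2.22, 2.22, 3.01, 3.01, 3.14, 3.14, 3.14].

INTERFACE

Orientations are given as a rotation vector (axis times angle).
In Python, from cell import readout, vision, arm gives the robot as it stands.
- The arm moves only by the tool carry_out, never from a script. Its argument "increments" is one flat list of numbers, 6 for each row, row after row: the shift along the world's x, y, z in mm, then the turn, a rotation vector about the world's x, y, z in rad. In form: [tx, ty, tz, wx, wy, wz, tx, ty, tz, wx, wy, wz, ...]. A call has 1 to 20 rows; each row shifts and turns the commanded pose from where the row before left it; what a row does not reach is not made up. A row lasts 1/8 s, in which the tool goes at most 62.5 mm and 10.7 degrees, less where a joint would pass 70% of its speed; a pose out of reach is approached as far as the arm can. A call with a gripper value outside its range is refused whole. "grip" is the closure, from 0 (fully open) to 1 (shut), set as the call begins (left out, the last holds). The fingers move at their own pace and stop on an object; "newtons" is the grip in N (left out, the last holds). Time passes only in rows, so rows that do not move let the fingers close. It gives the time, the measured TCP pose, the force, the opening and the grip force at its end, in the units of the state.
- readout.observe(): the state, without advancing time (a new reading comes with each control period).
- vision.get_image(name): name is "scene" or "side" or "wrist"; returns the picture (480x640x3 uint8, red, green, blue); there is no depth.
- vision.calibration(name): a dict with "fov_y" (degrees; the focal length in pixels is half the picture's height over the tangent of half this angle, whatever the lens; pixels are square), "cx", "cy" (the principal point, pixels), "pose" (4x4, takes a point from camera to world coordinates). Camera axes: x right, y up, looking along -z (the intrinsics and any distortion apply to the point x, -y, -z); pixel columns grow to the right and rows downward; lengths in m; the calibration is good to about 2 mm. A picture is of the moment at which its call begins: read the wrist's pose just before it. calibration takes no time and is no camera call; for the wrist camera it gives the pose at the moment of the call.
- arm.sign_off(): hands the job in; it is judged then, once.
The state is a dict: "clock": time; "joints": joint angles; "dq": joint speeds; "joint_efforts": joint torques, N m; "position": TCP position; "ee_rot": TCP orientation; "force": force on the tool from outside, world axes, zero at the start; "ft_torque": the same for the moment, N m; "width": opening from 0.0 (shut) to 1.0 (fully open); "gripper_force": force on a finger pad.
Only numpy, scipy, OpenCV 4.12 (cv2) and the standard library are available. Lean on these libraries where they do the work, as an engineer would, in place of code of your own. Each camera call takes 0.05 s, during which the arm holds its last target. There are 200 camera calls.

TASK

Close up the control enclosure with your fingertips: push its open lid fully shut, and only then push both slide bolts on the lid fully home into their keepers. Only push, never pinch the lid or the bolts' finger tabs between the fingers; do not lift the enclosure or shove it about, leave the contactor, push-button box and screwdriver beside it alone, and move clear when done.

Things in the scene. Friction and masses are not known exactly. Their poses are not given: they have to be found in the camera images.
- enclosure: grey steel open box on the bench, 200 (x) x 260 (y) x 90 mm high, 4 kg, loose (slides above about 20 N). Origin: centre of its underside; x to the hinged side (away from the robot, within 30 degrees), y left, z up. Hinge line along y at x = 100, z = 90 mm. Two steel keepers for the bolts, 32 mm wide, on its front at y = +-80, x = -99 to -119 mm, up to z = 111 mm
- lid (a joint): lid angle, rad: 0 = lying shut on the rim, grows as the free front edge rises; starts between 0.65 and 1.15. Stiff hinge: the lid stays at whatever angle it is left (about 3 to 8 N at 120 mm from the hinge moves it)
- lid_press (a point): bare point on the lid's outer face (its top when shut), midway between the bolts, 120 mm from the hinge line, 82 mm from the free edge. Axes turn with the lid: x along it from free edge to hinge, y along the hinge line, z out of the outer face. Lid: flat plate 204 x 264 x 4 mm; shut, its outer face is 94 mm above the enclosure's underside and this point at x = -20, y = 0 mm there
- bolt_left (a joint): travel of the slide bolt on the left (+y) of the lid, m: 0 = fully drawn back, 0.025 = fully home at its stop, in the keeper; grows as it is pushed along the lid to the free front edge (the enclosure's -x). Starts between 0 and 0.006; about 2 N moves it and it stays where it is left
- bolt_right (a joint): the same for the slide bolt on the right (-y) of the lid
- bolt_left_tab (a point): centre of the left bolt's steel finger tab: an upright plate 8 mm thick (x) x 32 mm wide (y), from 1 to 25 mm above the lid's outer face; this point is 13 mm above that face, 80 mm left of the lid's middle and, drawn back, 52 mm from the free edge. Behind it (towards the hinge) the lid is bare for 120 mm; in front lie the 12 mm wide bolt bar and its 16 mm high guide
- bolt_right_tab (a point): the same for the right bolt, 80 mm right of the lid's middle
- contactor: bystander: loose black and grey contactor block, 75 x 45 x 75 mm high, standing to the left of the enclosure; origin: centre of its underside
- button_box: bystander: loose white push-button box, 110 x 68 x 67 mm high with one green and one red button, to the right of the enclosure; origin: centre of its underside
- screwdriver: bystander: loose screwdriver, 190 mm long, lying behind the hinged side of the enclosure; origin: on the bench under its middle

How it is judged:
By the outcome, as a careful person would: the job done as asked, in the order asked, and still so for the second after the job is handed in, with the robot touching nothing.
It also fails if it takes over 48 s, if anything falls off the work surface, if the arm or the gripper's body presses on something with over 40 N, if the wrist force passes 120 N, or if a joint passes its speed limit or range.

## Working session

There is one attempt and no reset: what is moved stays moved. The work goes in short steps, Python scripts to look and compute and a tool call to move; the robot and the scene stay as the last step left them, time stands still between calls to the robot, and variables do not carry over. Pictures are saved under pics/ and viewed, at most 10 in all, crops included, and the job is handed in when it is done.

Besides the shell and the picture viewer there is one more tool, called as a command line: name --argument value ..., lists and objects as JSON in quotes. carry_out: Moves the arm, as the interface text tells. Its arguments: {"type":"object","properties":{"increments":{"type":"array","items":{"type":"number"}},"grip":{"type":"number"},"newtons":{"type":"number"}},"required":["increments"]}

```bash
mkdir -p pics; ls; python3 - <<'E'
from cell import readout, vision, arm
import cv2,numpy as np
s=readout.observe();print({k:np.round(v,3).tolist() for k,v in s.items()},arm.tcp_to_grasp)
for n in ("scene","side"):
    im=vision.get_image(n);cv2.imwrite(f"pics/{n}0.png",im[:,:,::-1])
    c=vision.calibration(n);print(n,{k:(np.round(v,4).tolist() if not isinstance(v,str) else v) for k,v in c.items()})
E
```

```text
pics
{'clock': 0.0, 'joints': [-1.251, 0.435, 0.025, 1.574, -0.012, 1.134, -0.075], 'dq': [-0.0, 0.001, -0.0, -0.001, -0.001, -0.0, 0.0], 'joint_efforts': [-0.0, -66.784, 0.984, -31.446, -0.061, 0.043, 0.0], 'position': [0.256, 0.569, 0.226], 'ee_rot': [-0.659, -3.071, 0.002], 'force': [-0.351, -0.148, 0.373], 'ft_torque': [0.015, 0.06, -0.048], 'gripper_force': 0.0, 'width': 0.997} -0.0188
scene {'fov_y': 55.0741, 'cx': 321.6392, 'cy': 241.6675, 'pose': [[-0.7469, -0.5641, 0.352, 0.9568], [0.6648, -0.6439, 0.3788, 0.376], [0.013, 0.5169, 0.8559, 0.8422], [0.0, 0.0, 0.0, 1.0]]}
side {'fov_y': 56.4086, 'cx': 311.1987, 'cy': 228.474, 'pose': [[0.9612, 0.1432, -0.2356, 0.4539], [-0.2753, 0.5433, -0.7931, -0.6345], [0.0144, 0.8272, 0.5617, 0.57], [0.0, 0.0, 0.0, 1.0]]}
```

View pics/scene0.png

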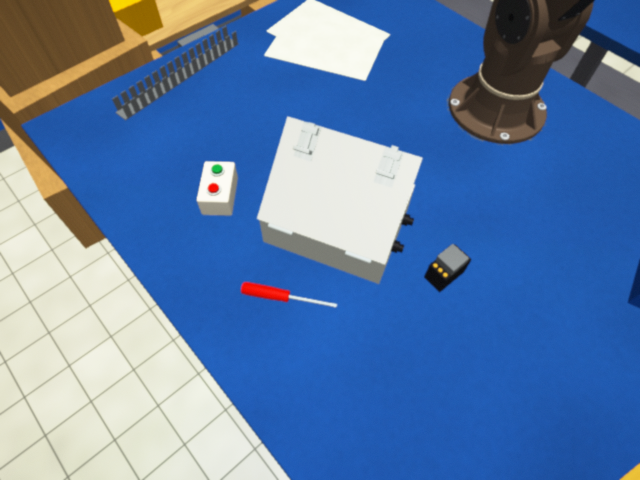

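View pics/side0.png

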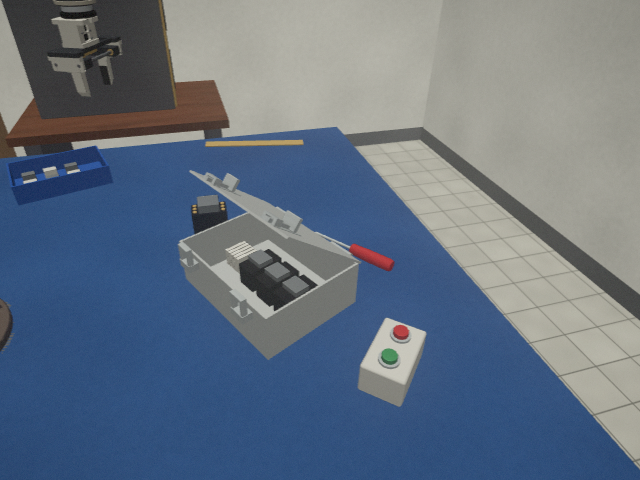

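The scene view shows the enclosure at about (340,200) with its lid open and bolt tabs near (308,140) and (390,165). The side view shows the open box with keepers at about (188,258) and (240,303), and the lid seen almost edge-on. I'll enlarge both.

```bash
python3 - <<'E'
import cv2
a=cv2.imread('pics/scene0.png')[105:295,240:430];b=cv2.imread('pics/side0.png')[160:360,165:365]
cv2.imwrite('pics/c1.png',cv2.resize(a,(600,600),interpolation=cv2.INTER_CUBIC))
cv2.imwrite('pics/c2.png',cv2.resize(b,(600,600),interpolation=cv2.INTER_CUBIC))
E
```

```text
(no output)
```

View pics/c1.png

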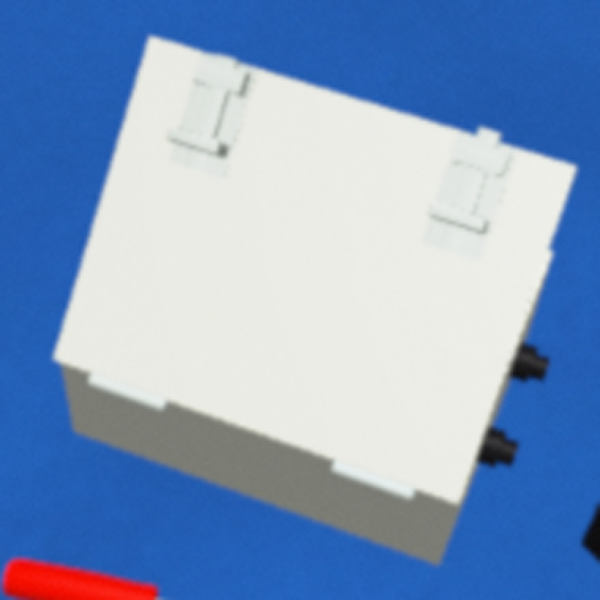

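View pics/c2.png

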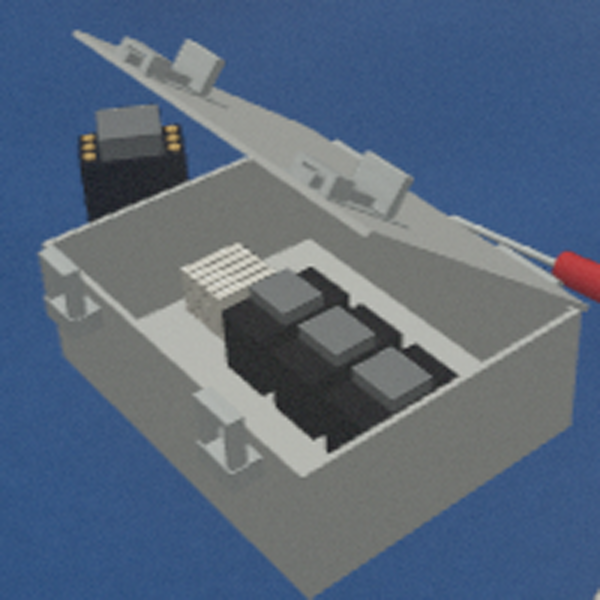

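Scene crop: lid corners at (150,37), (576,166), (460,503) and (53,358), box back-bottom corners at (75,432) and (438,565). Side crop: lid corners at (73,32), (365,235) and (585,306), plus the box corners. I'll fit x, y, yaw, lid angle and bolt travel to both views together.

```bash
cat > geo.py <<'E'
import numpy as np
from cell import vision
def proj(c,P):
    T=np.linalg.inv(c['pose']);p=np.asarray(P)@T[:3,:3].T+T[:3,3]
    f=240/np.tan(np.radians(c['fov_y'])/2)
    return np.c_[c['cx']+f*p[:,0]/-p[:,2], c['cy']-f*p[:,1]/-p[:,2]]
def box2w(q,P):
    c,s=np.cos(q[2]),np.sin(q[2])
    return np.asarray(P)@np.array([[c,s,0],[-s,c,0],[0,0,1]])+[q[0],q[1],q[4] if len(q)>4 else 0]
def lid(a,P): # P: (d from hinge toward free edge, y, height above hinge plane)
    P=np.asarray(P,float);d,y,h=P.T
    return np.c_[.1-d*np.cos(a)+h*np.sin(a), y, .09+d*np.sin(a)+h*np.cos(a)]
E
python3 - <<'E'
from geo import *
from scipy.optimize import least_squares
cs,cd=vision.calibration('scene'),vision.calibration('side')
L=[[.202,-.132,.004],[.202,.132,.004],[-.002,.132,.004],[-.002,-.132,.004]]
ps=np.array([[150,37],[576,166],[460,503],[53,358],[75,432],[438,565]])*190/600+[240,105]
pd=np.array([[73,32],[365,235],[42,247],[308,477],[310,598],[580,312],[573,425],[62,350]])/3+[165,160]
def model(q):
    a=q[3]
    S=np.r_[box2w(q,lid(a,L)),box2w(q,[[.1,-.13,0],[.1,.13,0]])]
    D=np.r_[box2w(q,lid(a,[[.202,.132,.002],[.202,-.132,.002]])),box2w(q,[[-.1,.13,.09],[-.1,-.13,.09],[-.1,-.13,0],[.1,-.13,.09],[.1,-.13,0],[-.1,.13,0]])]
    return np.r_[proj(cs,S)-ps,proj(cd,D)-pd]
r=least_squares(lambda q:model(q).ravel(),[.55,.1,0,.9,0],loss='soft_l1')
q=r.x;print(q.round(4));print(model(q).round(1).tolist())
print('side tabs at b=0', [((proj(cd,box2w(q,lid(q[3],[[.154-b,y+dy,.029] for b in (0,-.006) for dy in (.016,-.016)])))-[165,160])*3).round().tolist() for y in (.08,-.08)])
lp=box2w(q,lid(q[3],[[.12,0,.004],[.202,0,.004],[.15,0,.004],[.15,.08,.017],[.15,-.08,.017]]));print(lp.round(3).tolist())
np.save('q.npy',q)
E
```

```text
[ 5.577e-01 -6.200e-03  4.572e-01  6.661e-01  2.000e-04]
[[-0.3, -0.1], [-0.3, 0.2], [-0.7, 0.1], [-0.1, 0.5], [-0.7, 0.0], [0.0, 0.0], [-0.1, 0.5], [0.7, 0.0], [-0.4, -1.5], [-2.1, -0.1], [-0.3, 0.2], [0.1, -1.1], [-1.2, -0.3], [-0.0, 1.9]]
side tabs at b=0 [[[189.0, 40.0], [221.0, 60.0], [182.0, 37.0], [213.0, 57.0]], [[365.0, 150.0], [406.0, 175.0], [357.0, 147.0], [398.0, 172.0]]]
[[0.565, -0.003, 0.167], [0.507, -0.031, 0.218], [0.544, -0.013, 0.186], [0.516, 0.062, 0.196], [0.586, -0.081, 0.196]]
```

The fit is good to about 1 px: box at (0.558, -0.006), yaw 26.2°, lid 0.67 rad, both bolts at about 0. Next I shut the fingers, rise, and move over the lid with the tool's y axis along the box's y axis.

carry_out --increments '[0,0,35,0,0,0,0,0,35,0,0,0,21.3,-37.8,0,0,0,-0.1508,21.3,-37.8,0,0,0,-0.1508,21.3,-37.8,0,0,0,-0.1508,21.3,-37.8,0,0,0,-0.1508,21.3,-37.8,0,0,0,-0.1508,21.3,-37.8,0,0,0,-0.1508,21.3,-37.8,0,0,0,-0.1508,21.3,-37.8,0,0,0,-0.1508,21.3,-37.8,0,0,0,-0.1508,21.3,-37.8,0,0,0,-0.1508,21.3,-37.8,0,0,0,-0.1508,21.3,-37.8,0,0,0,-0.1508,21.3,-37.8,0,0,0,-0.1508,21.3,-37.8,0,0,0,-0.1508,21.3,-37.8,0,0,0,-0.1508,0,0,0,0,0,0]' --grip 1 --newtons 10

```text
clock: 2.35
position: [0.5766, -0.001, 0.2964]
ee_rot: [3.06, 0.7, -0.001]
force: [0.4, 0.9, -0.4]
width: 0.008
gripper_force: 0.0
```

carry_out --increments '[0,3,-40,0,0,0,0,0,-40,0,0,0,0,0,-32,0,0,0,-1.8,-0.9,-6,0,0,0,-1.8,-0.9,-6,0,0,0,-1.8,-0.9,-6,0,0,0,-1.8,-0.9,-6,0,0,0,-1.8,-0.9,-6,0,0,0,-1.8,-0.9,-6,0,0,0,-1.8,-0.9,-6,0,0,0]'

```text
clock: 3.6
position: [0.5632, -0.0005, 0.1424]
ee_rot: [3.06, 0.711, -0.0]
force: [-0.3, -0.1, 3.6]
width: 0.002
gripper_force: 1.2
```

carry_out --increments '[-1.8,-0.9,-5.5,0,0,0,-1.8,-0.9,-5.5,0,0,0,-1.8,-0.9,-5.5,0,0,0,-1.5,-0.7,-5.5,0,0,0,-1.5,-0.7,-5.5,0,0,0,-1,-0.5,-5.5,0,0,0,-1,-0.5,-5.5,0,0,0,-0.5,-0.2,-4,0,0,0]'

```text
clock: 4.6
position: [0.5527, -0.0055, 0.1]
ee_rot: [3.06, 0.711, 0.001]
force: [1.2, 0.8, 1.7]
width: 0.004
gripper_force: 0.9
```

carry_out --increments '[0,0,-2,0,0,0,0,0,-2,0,0,0,0,0,-1.5,0,0,0,0,0,0,0,0,0]'

```text
clock: 5.1
position: [0.5522, -0.0056, 0.0945]
ee_rot: [-3.06, -0.711, 0.001]
force: [0.1, -0.4, 0.3]
width: 0.004
gripper_force: 0.0
```

carry_out --increments '[0,0,-1,0,0,0,0,0,-1,0,0,0,0,0,0,0,0,0]'

```text
clock: 5.48
position: [0.5523, -0.0056, 0.0941]
ee_rot: [-3.059, -0.71, -0.001]
force: [-6.9, 0.3, 22.4]
width: 0.006
gripper_force: 10.9
```

Contact came at z=0.094 with 22 N, so the lid is down on the rim. I'll lift and check.

carry_out --increments '[0,0,15,0,0,0,0,0,30,0,0,0,-8,10,30,0,0,0,-20,25,0,0,0,0,-20,27,0,0,0,0,0,0,0,0,0,0]'

```text
clock: 6.22
position: [0.5031, 0.0587, 0.1679]
ee_rot: [-3.057, -0.717, 0.001]
force: [0.2, 0.0, 0.2]
width: 0.005
gripper_force: 0.0
```

```bash
python3 - <<'E'
from geo import *
import cv2
q=np.load('q.npy')
a=vision.get_image('side')[150:370,130:390];cv2.imwrite('pics/s1.png',cv2.resize(a,(700,592),interpolation=cv2.INTER_CUBIC)[:,:,::-1])
cd=vision.calibration('side')
L=lid(0,[[.202,.132,.004],[.202,-.132,.004],[-.002,-.132,.004],[.154,.096,.029],[.154,.064,.029],[.154,-.064,.029],[.154,-.096,.029]])
print(((proj(cd,box2w(q,np.r_[L,[[-.1,-.13,0]]]))-[130,150])*[700/260,592/220]).round().tolist())
E
```

```text
[[126.0, 239.0], [364.0, 453.0], [620.0, 299.0], [212.0, 205.0], [238.0, 226.0], [357.0, 320.0], [391.0, 347.0], [372.0, 564.0]]
```

View pics/s1.png

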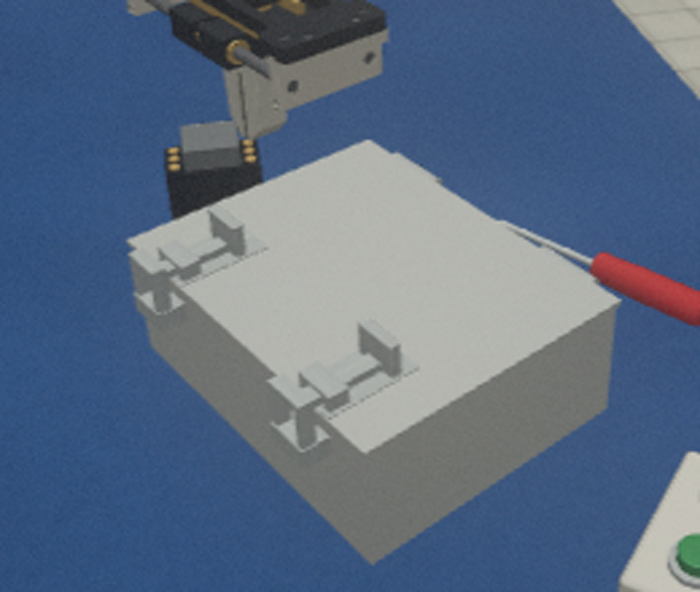

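The lid is shut flush: its near corner is at (364,453), exactly as predicted, and the enclosure hasn't moved. Both tabs are still drawn back. Next I go down behind the left tab and push.

carry_out --increments '[1,-2,-30,0,0,0,0,0,-28,0,0,0,0,0,-9,0,0,0,-3.6,-1.8,0,0,0,0,-3.6,-1.8,0,0,0,0,-3.6,-1.8,0,0,0,0,-3.6,-1.8,0,0,0,0,-3.6,-1.8,0,0,0,0,-3.6,-1.8,0,0,0,0,-3.6,-1.8,0,0,0,0,0,0,0,0,0,0]'

```text
clock: 7.65
position: [0.4799, 0.0416, 0.1007]
ee_rot: [-3.06, -0.711, 0.001]
force: [-0.1, -0.8, 0.5]
width: 0.006
gripper_force: 0.2
```

carry_out --increments '[-2.4,-1,0,0,0,0,-2.4,-1,0,0,0,0,-2.4,-1,0,0,0,0,-1.8,-0.8,0,0,0,0,0,0,0,0,0,0]'

```text
clock: 8.28
position: [0.4709, 0.0379, 0.1007]
ee_rot: [-3.06, -0.711, 0.001]
force: [1.1, -0.1, 0.1]
width: 0.006
gripper_force: 0.4
```

carry_out --increments '[-0.9,-0.45,0,0,0,0,-0.9,-0.45,0,0,0,0,0,0,0,0,0,0]'

```text
clock: 8.65
position: [0.4695, 0.0372, 0.1008]
ee_rot: [-3.06, -0.711, -0.0]
force: [2.9, 0.7, -0.9]
width: 0.007
gripper_force: 1.2
```

carry_out --increments '[-0.9,-0.45,0,0,0,0,0,0,0,0,0,0]'

```text
clock: 8.9
position: [0.4695, 0.0372, 0.1009]
ee_rot: [3.06, 0.712, 0.003]
force: [5.1, 2.6, -3.3]
width: 0.007
gripper_force: 2.9
```

carry_out --increments '[-0.9,-0.45,0,0,0,0,0,0,0,0,0,0]'

```text
clock: 9.15
position: [0.4694, 0.0371, 0.101]
ee_rot: [3.06, 0.712, 0.005]
force: [8.2, 4.3, -5.9]
width: 0.007
gripper_force: 4.4
```

The left bolt is at its stop: 9 N with no further motion. Now I back off, lift and go behind the right tab.

carry_out --increments '[8,4,0,0,0,0,14,7,0,0,0,0,12,6,30,0,0,0,0,0,25,0,0,0,17.3,-35.2,0,0,0,0,17.3,-35.2,0,0,0,0,17.3,-35.2,0,0,0,0,17.3,-35.2,0,0,0,0,0,0,0,0,0,0]'

```text
clock: 10.28
position: [0.5718, -0.0912, 0.1557]
ee_rot: [3.059, 0.704, -0.001]
force: [-0.2, 1.3, -0.2]
width: 0.008
gripper_force: 0.0
```

carry_out --increments '[2,3.5,-25,0,0,0,0,0,-22,0,0,0,0,0,-8,0,0,0,-3.6,-1.8,0,0,0,0,-3.6,-1.8,0,0,0,0,-3.6,-1.8,0,0,0,0,-3.6,-1.8,0,0,0,0,-3.6,-1.8,0,0,0,0,-3.6,-1.8,0,0,0,0,-3,-1.5,0,0,0,0,-2,-1,0,0,0,0,0,0,0,0,0,0]'

```text
clock: 11.78
position: [0.5459, -0.0977, 0.1007]
ee_rot: [3.06, 0.711, -0.001]
force: [0.2, 0.7, 0.3]
width: 0.005
gripper_force: 0.3
```

carry_out --increments '[-1.8,-1.0,0,0,0,0,-1.8,-1.0,0,0,0,0,-1.8,-1.0,0,0,0,0,-0.9,-0.5,0,0,0,0,-0.9,-0.45,0,0,0,0,0,0,0,0,0,0]'

```text
clock: 12.52
position: [0.5389, -0.1014, 0.1007]
ee_rot: [-3.06, -0.711, 0.0]
force: [0.3, 1.2, -0.3]
width: 0.004
gripper_force: 0.6
```

carry_out --increments '[-0.9,-0.45,0,0,0,0,-0.5,-0.3,0,0,0,0,0,0,0,0,0,0]'

```text
clock: 12.9
position: [0.5376, -0.1022, 0.1007]
ee_rot: [3.06, 0.711, -0.0]
force: [1.1, 2.0, -1.1]
width: 0.004
gripper_force: 0.8
```

carry_out --increments '[-0.9,-0.45,0,0,0,0,0,0,0,0,0,0]'

```text
clock: 13.15
position: [0.5375, -0.1022, 0.1008]
ee_rot: [3.06, 0.712, 0.002]
force: [4.1, 3.8, -3.5]
width: 0.008
gripper_force: 2.4
```

carry_out --increments '[-0.9,-0.45,0,0,0,0,0,0,0,0,0,0]'

```text
clock: 13.4
position: [0.5375, -0.1022, 0.1009]
ee_rot: [3.059, 0.713, 0.004]
force: [7.8, 3.1, -5.5]
width: 0.006
gripper_force: 4.0
```

carry_out --increments '[8,4,0,0,0,0,12,6,0,0,0,0,0,0,40,0,0,0,0,0,50,0,0,0,0,0,50,0,0,0,0,40,40,0,0,0,-40,50,20,0,0,0,-40,50,0,0,0,0,-40,50,0,0,0,0,-40,50,0,0,0,0,-40,50,0,0,0,0,0,0,0,0,0,0]'

```text
clock: 14.9
position: [0.3599, 0.1925, 0.2996]
ee_rot: [-3.057, -0.723, 0.001]
force: [1.1, -1.2, -0.0]
width: 0.008
gripper_force: 0.0
```

```bash
python3 - <<'E'
from geo import *
import cv2
q=np.load('q.npy')
a=vision.get_image('side')[150:370,130:390];cv2.imwrite('pics/s2.png',cv2.resize(a,(700,592),interpolation=cv2.INTER_CUBIC)[:,:,::-1])
cd=vision.calibration('side')
L=lid(0,[[.202,.132,.004],[.202,-.132,.004],[-.002,-.132,.004],[.179,.096,.029],[.179,.064,.029],[.179,-.064,.029],[.179,-.096,.029]])
print(((proj(cd,box2w(q,np.r_[L,[[-.1,-.13,0]]]))-[130,150])*[700/260,592/220]).round().tolist())
E
```

```text
[[126.0, 239.0], [364.0, 453.0], [620.0, 299.0], [179.0, 219.0], [204.0, 240.0], [322.0, 338.0], [356.0, 366.0], [372.0, 564.0]]
```

View pics/s2.png

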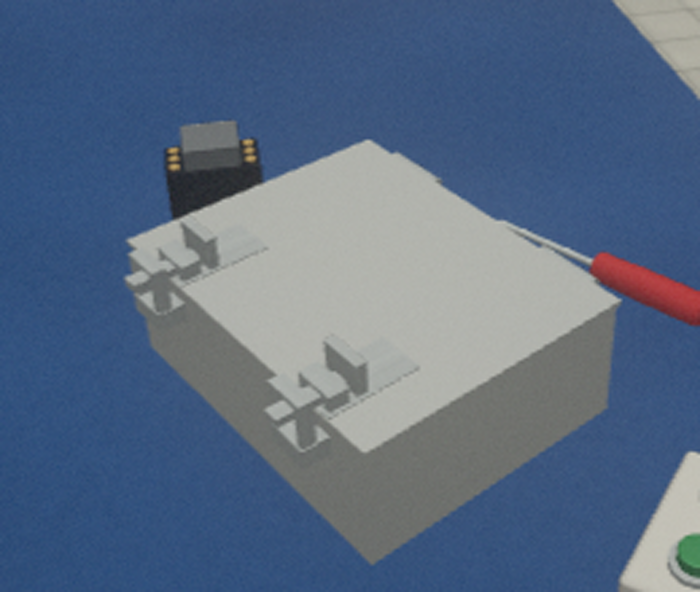

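The lid is flush. Both tabs have moved forward by the full 25 mm, to (182,224) and (325,338), and the bars stick out through both keepers. The neighbouring objects haven't moved and the arm is clear.

```bash
python3 -c "
from cell import arm
print(arm.sign_off())"
```

```text
the job is handed in; nothing more can be done
None
```

I pushed the lid fully shut, then pushed both slide bolts home to their stops in the keepers; nothing else was moved, the arm is clear, and I handed the job in at about 15 s.

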